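# Load the cutters, free the pawl and start the washer

## Robot

A 6-joint arm with a two-finger parallel gripper is mounted at the origin on a cart in front of the work surface, level with it; the furniture and walls round the work are solid. World frame = base frame: x ahead of the robot, y to its left, z up, the work surface at z = 0. Lengths are in mm, angles in degrees, forces in N, time in s.
With the tool pointing down it reaches from about 350 to 850 mm from the base axis. Payload 8.1 kg.
Tool frame: the origin (TCP) lies midway between the tips of the shut fingers; the grasp point (between the pads) lies 19 mm behind it; z points along the fingers, y is the line along which they close (so a half turn about z gives the same grasp; the last joint's range is limited). The gripper opens to 85 mm and grips with 20 to 120 N. Pads are 22 mm wide; open, the fingers measure 114 mm over their backs; the gripper's body (76 mm by 85 mm) begins 54 mm behind the grasp point. The pads swing forward as they close: fully open they stand 13 mm farther back than shut.
Start: joints at [-71.815, 7.471, 85.268, -0, 87.261, -4.893], TCP at [235.217, -551.977, 231.292] pointing down, gripper open.
Joint ranges: [-169.43, 169.43], [-51.17, 129.36], [1.28, 143.12], [-76.62, 256.62], [0, 156.53], [-152.29, 152.29]. Speed limits (degrees/s): [136.94, 136.94, 159.86, 180, 180, 180].

## Interface

Orientations are given as [roll, pitch, yaw] about the fixed x, y, z axes, in that order (R = Rz(yaw) Ry(pitch) Rx(roll)).
In Python, from bench import r gives the robot as it stands.
- The arm moves only by the tool send_rows, never from a script. Its argument "increments" is a list of rows, each a list of 6 numbers: the shift along the tool's x, y, z in mm, then the turn, a rotation vector about the tool's x, y, z in rad. A call has 1 to 5 rows; each row shifts and turns the commanded pose from where the row before left it, along the tool's axes as they then stand; what a row does not reach is not made up. A row lasts 1/8 s, in which the tool goes at most 62.5 mm and 10.7 degrees, less where a joint would pass 70% of its speed; a pose out of reach is approached as far as the arm can. A call is refused whole if a number of a shift passes 62.5 or a number of a turn 0.188, either way. A call with a gripper value outside its range is refused whole. "grip" is the closure, from -1 (fully open) to 1 (shut), set as the call begins (left out, the last holds). The fingers move at their own pace and stop on an object; "grip_force" is the grip in N (left out, the last holds). Time passes only in rows, so rows that do not move let the fingers close. It gives the time, the measured TCP pose, the force, the opening and the grip force at its end, in the units of the state.
- r.sense(): the state, without advancing time (a new reading comes with each control period).
- r.snapshot(name): name is "scene" or "top" or "wrist"; returns a dict with "img" (384x512x3 uint8, blue, green, red), "z_map" (384x512 float32, mm along the optical axis (not along the pixel's ray), 0 where there is no reading), "fx", "fy", "cx", "cy" (pixels), "view" (4x4, takes a point from world to camera coordinates). Camera axes: x right, y down, z forward; pixel columns grow to the right and rows downward; lengths in mm; the calibration is good to about 2 mm. The wrist camera is an equidistant fisheye: a pixel r from the principal point sees the ray r / f radians off the axis. A picture is of the moment at which its call begins.
- r.hand_in(): hands the job in; it is judged then, once.
The state is a dict: "time": time; "joint_pos": joint angles; "qd": joint speeds; "joint_efforts": joint torques, N m; "tool_pos": TCP position; "tcp_rot": TCP orientation; "ft_force": force on the tool from outside, world axes, zero at the start; "wrist_torque": the same for the moment, N m; "finger_gap": finger opening in mm; "grip_force": force on a finger pad.
Only numpy, scipy, OpenCV 4.12 (cv2) and the standard library are available. Lean on these libraries where they do the work, as an engineer would, in place of code of your own. Each camera call takes 0.05 s, during which the arm holds its last target. There are 200 camera calls.

## Task

Wash the biscuit cutters lying on the table: open the washer's lid all the way to its stop, lay every cutter flat in the raised basket (side by side, not stacked), then take the rod and flick the red pawl up and over with it so that the basket sinks to the bottom - keep your fingers off the pawl. Then shut the lid, twist the start knob clockwise to its stop and let it spring back, and lay the rod back along its tray (before or after starting). Leave the two spice jars beside the washer where they are.

Things in the scene. Friction and masses are not known exactly. Their poses are not given: they have to be found in the camera images.
- washer: Bench-top parts washer, fixed (it stands elsewhere at each start): open steel tank 140 (x) x 270 (y) x 115 mm high between two white pods, with a hinged steel lid. Origin: centre of the tank's underside, on the table; x points from its front (robot side) to its back, y to its left, z up. The right pod (y -225 to -135, x -60 to 75, top at z 60) carries the lift rack and the pawl; the left pod (y 135 to 225, x -60 to 60, top at z 70) carries the start knob.
- lid_bar (a point): Middle of the lid's black bar handle: a round bar 10 mm thick and 90 mm long along the washer's y, its middle 38 mm above the lid's plate. The plate is 142 mm from hinge edge to front edge; in the lid's own frame the bar lies 125 mm from the hinge line towards the front and 44 mm above it. It can be pinched from above (fingers closing along the washer's x) and turns in the fingers as the lid swings. The point turns with the lid.
- lid_hinge (a point): Middle of the lid's hinge line (fixed to the washer; along the washer's y) at the tank's back rim, 117 mm above the table.
- lid (a joint): Lid angle in rad: 0 shut, 1.57 fully open at its stop, upright at the back. A stiff hinge: the lid stays at any angle; about 3 to 4 N at the bar moves it.
- basket_floor (a point): Centre of the floor of the wire basket in the tank, on its upper surface; axes as the washer's. Inside it is 120 (x) x 250 (y) mm with a 16 mm high rim; the tank's walls stand 2 mm outside it, and their rim is 30 mm above the floor while the basket is up.
- basket (a joint): How far the basket has sunk, m: 0 raised (hanging on the pawl), 0.05 fully down in the tank. It may be raised a further 0.015. Freed from the pawl it sinks by itself, damped, within about 2 s.
- pawl (a joint): Pawl angle in rad about its hinge (parallel to the washer's y): 0 engaged, with its nose under a tooth of the dark vertical rack that carries the basket; grows as the nose swings up and towards the robot. At 0 the lever slopes up from the hinge towards the washer's +x at 0.55 rad above the level; it stands upright at 1.02, and beyond that it falls back by itself to its stop at 1.75 and stays free; below that it drops back to 0 and catches the next tooth.
- pawl_lever: The pawl's red flat lever, 14 mm wide (y), 8 mm thick, 50 mm from hinge to end, with a steel nose at 52 mm; it turns about the hinge. Origin on the hinge axis. Lifting it also lifts the loaded basket by some 9 mm before the nose comes free; it takes 3 to 6 N.
- pawl_hinge (a point): Centre of the pawl's hinge, fixed to the washer, 100 mm above the table and 40 mm above the right pod's top; axes as the washer's. The rack's teeth begin 41 mm behind it (+x); the hinge cheeks reach 9 mm behind it. Beneath the lever a rod can be passed along y from the right (open) side; 40 mm to its left (+y) begins the tank with the lid.
- knob_grip (a point): Grip point of the start knob, on its vertical axis: a black bar grip 44 mm long (the point's x), 12 mm thick (the point's y), standing on a disc of 34 mm; the bar's top is 11 mm above this point, the disc's top 20 mm below it, the pod's top 26 mm below it.
- start_knob (a joint): Knob angle in rad: 0 at rest, 1.2 at its stop; grows clockwise seen from above. A spring (about 0.08 N m at the stop) turns it back to 0 when it is let go.
- rod_tray: Shallow wooden tray for the rod, fixed, 250 (x, its length) x 100 x 12 mm, walls and floor 5 mm. Origin: centre of its underside.
- rod: Release rod, 205 mm long, 85 g: square dark wooden handle 90 mm long and 16 x 16 mm, then a round steel shaft 115 mm long and 9 mm thick, in line. Origin under the middle of the joint of handle and shaft, 8 mm below the rod's axis; x along the rod towards its steel tip, z up.
- rod_grip (a point): Point on the rod's axis in the handle, 18 mm behind the shaft, close to the centre of mass: the place to grip it.
- rod_tip (a point): End of the steel shaft, on the axis, 133 mm from rod_grip.
- cutter_a_mid (a point): Centre, half-way up, of a tin biscuit cutter. Round, 57 mm across, 24 mm high, open inside, 22 g. z up. May be absent.
- cutter_b_mid (a point): Centre, half-way up, of a tin biscuit cutter. Star-shaped, 61 (x) x 58 (y) mm, 24 mm high, open inside, 22 g. z up. May be absent.
- cutter_c_mid (a point): Centre, half-way up, of a tin biscuit cutter. Heart-shaped, 50 (x) x 55 (y) mm, 24 mm high, open inside, 22 g. z up. May be absent.
- cutter_d_mid (a point): Centre, half-way up, of a tin biscuit cutter. Second round one, 57 mm across, 24 mm high, open inside, 22 g. z up. May be absent.
- green_spice_mid (a point): Middle of the spice jar with the white cap (47 mm wide, 98 mm high), a bystander on the left.
- red_spice_mid (a point): Middle of the spice jar with the red cap (45 mm wide, 106 mm high), a bystander on the right.

How it is judged:
By the outcome, as a careful person would: the job done as asked, in the order asked, and still so for the second after the job is handed in, with the robot touching nothing.
Of cutter_a, cutter_b, cutter_c, cutter_d only 2 to 3 are there at a start; the rules pass over those that are not, and their reading is None.
At some moment in a run one of cutter_a, cutter_b, cutter_c, cutter_d may be knocked a few centimetres aside while the robot is not near it.
Once in a run the grip may slacken for a moment while it holds something.
It also fails if it takes over 192 s, if anything falls off the work surface, if the arm or the gripper's body presses on something with over 40 N, if the wrist force passes 120 N, or if a joint passes its speed limit or range.

## Working session

There is one attempt and no reset: what is moved stays moved. The work goes in short steps, Python scripts to look and compute and a tool call to move; the robot and the scene stay as the last step left them, time stands still between calls to the robot, and variables do not carry over. Pictures are saved under pics/ and viewed, at most 14 in all, crops included, and the job is handed in when it is done.

Besides the shell and the picture viewer there is one more tool, called in YAML: its name, and indented under it one key for each argument. send_rows: Moves the arm, as the interface text tells. Its arguments: {"type":"object","properties":{"increments":{"type":"array"},"grip":{"type":"number"},"grip_force":{"type":"number"}},"required":["increments"]}

```bash
mkdir -p pics; ls
cat > h.py <<'E'
import numpy as np, cv2
from bench import r
from scipy.spatial.transform import Rotation as R
def snap(n):
    s=r.snapshot(n); return s
def pts(s):
    # world points for all pixels from z_map (pinhole)
    z=s["z_map"]; h,w=z.shape; u,v=np.meshgrid(np.arange(w),np.arange(h))
    P=np.stack([(u-s["cx"])/s["fx"]*z,(v-s["cy"])/s["fy"]*z,z,np.ones_like(z)],-1)
    W=P@np.linalg.inv(s["view"]).T
    W[z==0]=np.nan
    return W[...,:3]
E
python3 - <<'E'
from h import *
a=snap("top");b=snap("scene")
for n,s in(("top",a),("scene",b)):
    cv2.imwrite(f"pics/{n}0.png",s["img"]); np.savez(f"{n}0.npz",**s)
    print(n,s["fx"],s["cx"],s["cy"],np.round(np.linalg.inv(s["view"]),3).tolist())
print(r.sense())
E
```

```text
pics
top 478.9164191280443 249.69920843827654 186.20046973281129 [[-0.008, -0.997, 0.082, 475.705], [-1.0, 0.007, -0.012, 11.998], [0.011, -0.082, -0.997, 1415.98], [0.0, 0.0, 0.0, 1.0]]
scene 415.3765672534005 256.2567506790624 195.17258572900545 [[-0.787, -0.257, 0.561, -76.02], [-0.617, 0.313, -0.722, 848.514], [0.01, -0.914, -0.405, 597.742], [0.0, 0.0, 0.0, 1.0]]
{'time': 0.1, 'joint_pos': array([-7.18142121e+01,  7.51178112e+00,  8.53237269e+01, -9.25908889e-04,
        8.72615236e+01, -4.89303253e+00]), 'qd': array([-0.00910101, -0.15079792, -0.1052886 , -0.0771316 ,  0.05198473,
        0.00978014]), 'joint_efforts': array([ 2.05610922e-03, -5.70951605e+01, -5.01940906e+01, -7.81453400e-05,
        8.20917747e-03, -8.99954466e-05]), 'tool_pos': array([ 235.05690741, -551.4962741 ,  230.33231901]), 'tcp_rot': array([-1.79903243e+02, -7.35497743e-03,  2.30788593e+01]), 'ft_force': array([ 0.39136306,  0.74030086, -0.16972076]), 'wrist_torque': array([-0.01401153, -0.09149906,  0.01840999]), 'grip_force': 0.0, 'finger_gap': 85.30720934488384}
```

View pics/top0.png

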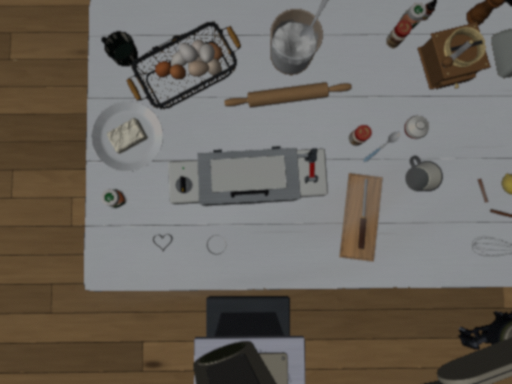

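View pics/scene0.png

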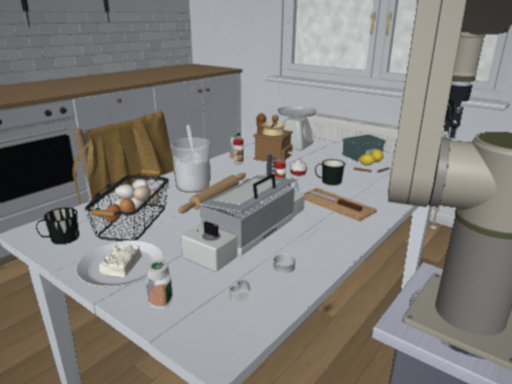

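```bash
cat >> h.py <<'E'
def ray(s,u,v,z):
    M=np.linalg.inv(s["view"]); d=M[:3,:3]@np.array([(u-s["cx"])/s["fx"],(v-s["cy"])/s["fy"],1.]); o=M[:3,3]
    return o+d*(z-o[2])/d[2]
E
python3 - <<'E'
from h import *
s=dict(np.load("top0.npz")); W=pts(s); img=s["img"]; hsv=cv2.cvtColor(img,cv2.COLOR_BGR2HSV)
def blobs(mask,box,z,name,mn=4):
    m=np.zeros(mask.shape,np.uint8); x0,y0,x1,y1=box; m[y0:y1,x0:x1]=mask[y0:y1,x0:x1]
    n,l,st,c=cv2.connectedComponentsWithStats(m)
    for i in range(1,n):
        if st[i,4]<mn: continue
        vv,uu=np.where(l==i)
        P=np.array([ray(s,u,v,z)[:2] for u,v in zip(uu,vv)])
        rect=cv2.minAreaRect(P.astype(np.float32))
        print(name,st[i].tolist(),c[i].round(1),"rect",np.round(rect[0],1),np.round(rect[1],1),round(rect[2],1),"zmed",np.round(np.nanmedian(W[vv,uu,2]),1), "xy", P.mean(0).round(1))
g=img.max(2)
Z=W[...,2]
blobs((Z>40),(165,140,335,210),90,"washer all")
blobs((Z>95)&(Z<150),(190,140,305,210),117,"tank")
blobs((Z>45)&(Z<82),(165,150,203,206),70,"lpod",20)
blobs((Z>45)&(Z<70),(296,140,330,200),60,"rpod",20)
blobs(g<70,(168,170,200,200),107,"knob")
blobs(g<60,(200,170,300,205),155,"bar",8)
red=((hsv[...,0]<10)|(hsv[...,0]>170))&(hsv[...,1]>110)
blobs(red,(295,140,330,200),110,"pawl")
blobs((hsv[...,1]>60),(330,165,390,268),12,"tray",100)
blobs((hsv[...,1]>60)&(g<95),(345,180,378,255),15,"rodhandle",10)
blobs(g<150,(145,225,180,260),24,"heart",8)
blobs(g<165,(200,225,235,260),24,"round",8)
blobs(Z>30,(100,180,130,212),98,"green",8)
blobs(Z>30,(345,118,375,150),106,"red",8)
c=cv2.resize(img[135:270,140:400],None,fx=3,fy=3,interpolation=cv2.INTER_CUBIC); cv2.imwrite("pics/c0.png",c)
E
```

```text
washer all [168, 146, 160, 60, 7884] [248.3 176.6] rect [614.8   2.9] [154.4 439.6] 2.9 zmed 128.7 xy [ 6.113e+02 -1.000e-01]
tank [197, 146, 108, 59, 5134] [248.1 175.4] rect [613.5  -8.2] [149.1 294.9] 3.0 zmed 132.8 xy [6.118e+02 6.000e-01]
lpod [168, 160, 31, 44, 1153] [183.  181.7] rect [600.  184.1] [120.7  82.6] 2.1 zmed 70.0 xy [600.3 183.8]
rpod [297, 149, 14, 5, 51] [302.9 151.3] rect [ 685.7 -159. ] [11.2 38.3] 4.9 zmed 59.3 xy [ 685.9 -157.2]
rpod [297, 149, 31, 48, 934] [313.1 175.9] rect [ 624.7 -182.3] [133.1  80. ] 3.4 zmed 59.9 xy [ 615.  -184.9]
knob [179, 177, 12, 16, 152] [183.8 184.4] rect [589.1 175. ] [41.4 30.1] 0.2 zmed 96.6 xy [589.2 176.9]
bar [231, 190, 38, 8, 152] [249.7 192.5] rect [560.9  -2.3] [15.4 98.4] 2.9 zmed 179.8 xy [562.4  -2.7]
pawl [310, 162, 5, 15, 59] [311.6 169.3] rect [ 628.9 -175.1] [11.  38.8] 88.9 zmed 117.4 xy [ 628.  -173.9]
tray [340, 174, 42, 87, 2631] [360.5 218.3] rect [ 499.  -330.1] [ 98.6 245.3] 82.1 zmed 5.8 xy [ 494.2 -328.8]
rodhandle [358, 217, 9, 33, 233] [362.1 233.3] rect [ 451.2 -331.9] [21.8 94.2] 83.7 zmed 19.4 xy [ 450.3 -331.7]
heart [145, 225, 35, 35, 1225] [162. 242.] rect [430.4 249.8] [99.3 97.5] 89.5 zmed -0.4 xy [430.3 249.7]
round [200, 225, 35, 35, 1225] [217. 242.] rect [429.   91.4] [98.6 97.6] 89.5 zmed -0.7 xy [428.9  91.2]
green [101, 189, 24, 19, 346] [112.1 198.1] rect [554.  373.6] [63.3 49.5] 89.6 zmed 96.1 xy [553.8 374.6]
red [349, 125, 23, 20, 317] [360.3 134.5] rect [ 724.2 -311.7] [43.1 66. ] 44.3 zmed 104.1 xy [ 724.9 -311.9]
```

View pics/c0.png

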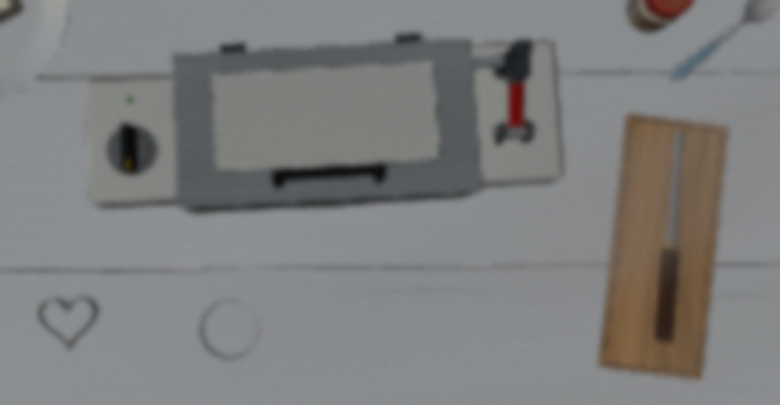

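The top view shows the washer with its yaw at about 3° and its centre near (611, 1). There are two cutters: the heart at (163, 242) and the round one at (217, 244). The rod lies in its tray with the tip towards +x. The handle bar is near world (561, -2). I'm starting to move.

send_rows:
  increments:
    - [0,0,-16,0,0,-0.1745]
    - [0,0,-16,0,0,-0.1745]
    - [0,0,-16,0,0,-0.1745]
    - [0,0,-16,0,0,-0.1745]
    - [0,0,-16,0,0,-0.1745]

```text
time: 0.72
tool_pos: [235.1, -551.7, 311.2]
tcp_rot: [-180.0, -0.0, 73.4]
ft_force: [-0.3, -0.1, 0.4]
finger_gap: 85.4
grip_force: 0.0
```

send_rows:
  increments:
    - [0,0,-10,0,0,-0.1745]
    - [0,0,0,0,0,-0.1745]
    - [48,32,0,0,0,0]
    - [48,32,0,0,0,0]
    - [48,32,0,0,0,0]

```text
time: 1.35
tool_pos: [323.8, -401.4, 320.7]
tcp_rot: [-180.0, -0.0, 93.0]
ft_force: [0.1, -0.4, 0.5]
finger_gap: 85.6
grip_force: 0.0
```

send_rows:
  increments:
    - [48,32,0,0,0,0]
    - [48,32,0,0,0,0]
    - [48,32,0,0,0,0]
    - [48,28,0,0,0,0]
    - [48,28,0,0,0,0]

```text
time: 1.98
tool_pos: [462.7, -153.4, 321.0]
tcp_rot: [-180.0, -0.0, 93.1]
ft_force: [1.3, -0.8, -0.8]
finger_gap: 85.2
grip_force: 0.0
```

send_rows:
  increments:
    - [48,10,0,0,0,0]
    - [48,0,0,0,0,0]
    - [48,0,0,0,0,0]
    - [0,0,0,0,0,0]
    - [0,0,0,0,0,0]

```text
time: 2.6
tool_pos: [464.5, -11.1, 321.0]
tcp_rot: [-180.0, 0.0, 93.1]
ft_force: [0.5, 0.4, 0.0]
finger_gap: 85.4
grip_force: 0.0
```

```bash
cat >> h.py <<'E'
def go(x,y,z,yaw):
    """print yaw turn (tool z, rad), tilt fix, then shift in tool axes after the turn"""
    s=r.sense(); p=s["tool_pos"]; Rc=R.from_euler("xyz",s["tcp_rot"],degrees=True); Rt=R.from_euler("xyz",[180,0,yaw],degrees=True)
    rv=(Rc.inv()*Rt).as_rotvec(); d=Rt.inv().apply(np.array([x,y,z])-p)
    print("at",p.round(1),s["tcp_rot"].round(1),"gap",round(s["finger_gap"],1),"F",s["ft_force"].round(1),"t",round(s["time"],1),"| turn",rv.round(3),"shift",d.round(1))
def fray(s,u,v,z):
    dx,dy=u-s["cx"],v-s["cy"]; rr=np.hypot(dx,dy)+1e-9; th=rr/s["fx"]
    c=np.array([np.sin(th)*dx/rr,np.sin(th)*dy/rr,np.cos(th)])
    M=np.linalg.inv(s["view"]); d=M[:3,:3]@c; o=M[:3,3]
    return o+d*(z-o[2])/d[2]
def proj(s,P):
    c=s["view"]@np.append(P,1.); c=c[:3]; th=np.arctan2(np.hypot(c[0],c[1]),c[2]); a=np.arctan2(c[1],c[0])
    return s["cx"]+s["fx"]*th*np.cos(a), s["cy"]+s["fx"]*th*np.sin(a)
E
python3 - <<'E'
from h import *
go(560,-2,300,93)
s=snap("wrist"); np.savez("w1.npz",**s); print(s["fx"],s["cx"],s["cy"],np.linalg.inv(s["view"]).round(2).tolist())
cv2.imwrite("pics/w1.png",cv2.resize(s["img"],None,fx=1.5,fy=1.5))
E
```

```text
at [464.5 -11.1 321. ] [-180.     0.    93.1] gap 85.4 F [0.5 0.4 0. ] t 2.6 | turn [-0.     0.     0.002] shift [ 4.1 95.8 21. ]
297.3186396354542 255.40611346824846 190.44139285056949 [[1.0, 0.05, 0.01, 461.33], [0.06, -0.96, -0.27, 57.69], [-0.0, 0.27, -0.96, 462.75], [0.0, 0.0, 0.0, 1.0]]
```

View pics/w1.png

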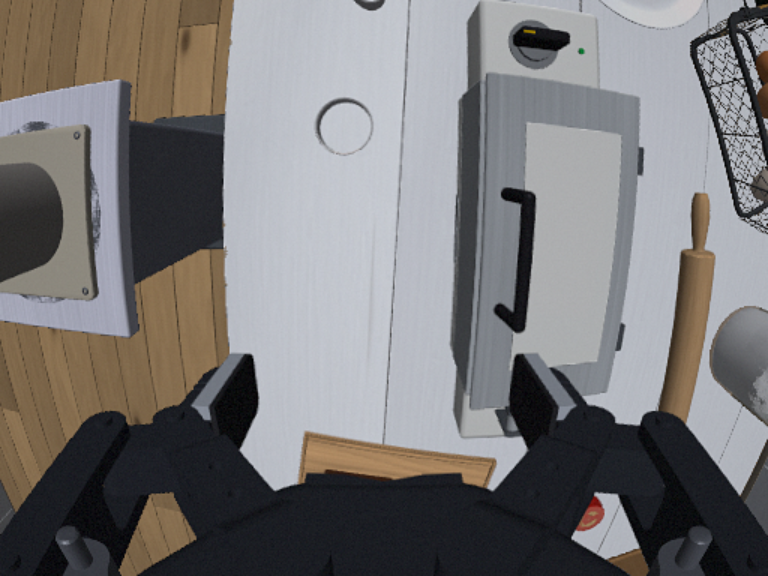

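The wrist view shows the bar from (527, 195) to (519, 330) in the 1.5x image. The round cutter is at (344, 126), the knob at (541, 38) and the lid's left corners at (487, 74) and (640, 97).

Run:
```python
from h import *
s=dict(np.load("w1.npz"))
for n,u,v,z in [("barL",529,195,161),("barR",519,329,161),("lid fl",487,74,121),("lid bl",640,97,121),("lid fr",471,409,121),("lid br",608,393,121),("knobA",516,36,107),("knobB",569,40,107),("round",344,126,24),("podFL",481,0,70),("podBL",597,15,70)]:
    print(n,fray(s,u/1.5,v/1.5,z).round(1))
t=dict(np.load("top0.npz"))
for n,u,v,z in [("pawl hinge",311.7,179,100),("pawl rack end",312,163,126),("rod tip",140+680/3,135+130/3,13),("rod end",140+665/3,135+341/3,21),("heart",140+69/3,135+321/3,24),("round",140+230/3,135+330/3,24),("tray c",140+663/3,135+246/3,8),("heart tip",140+70/3,135+348/3,24)]:
    print(n,ray(t,u,v,z).round(1))
go(565,-2,161-19,93)
```

```text
barL [563.5  44.3 161. ]
barR [569.  -54.9 161. ]
lid fl [536.3 134.5 121. ]
lid bl [673.4 139.  121. ]
lid fr [ 551.5 -148.9  121. ]
lid br [ 688.2 -133.2  121. ]
knobA [562.5 174.3 107. ]
knobB [609.7 179.6 107. ]
round [420.8  93.   24. ]
podFL [539.6 217.5  70. ]
podBL [654.9 225.5  70. ]
pawl hinge [ 602.3 -175.2  100. ]
pawl rack end [ 643.4 -173.1  126. ]
rod tip [ 611.4 -350.1   13. ]
rod end [ 405.9 -327.7   21. ]
heart [430.2 246.8  24. ]
round [420.3  92.2  24. ]
tray c [ 497.8 -331.4    8. ]
heart tip [404.5 245.7  24. ]
at [464.6 -11.6 321. ] [-180.    0.   93.] gap 85.5 F [ 0.3 -0.   0.4] t 2.6 | turn [-0.001  0.     0.001] shift [  4.3 100.8 179. ]
```

Run:
```python
from h import *
s=dict(np.load("w1.npz")); z=s["z_map"]
M=np.linalg.inv(s["view"])
def P(u,v):
    u/=1.5;v/=1.5; dx,dy=u-s["cx"],v-s["cy"]; rr=np.hypot(dx,dy); th=rr/s["fx"]; d=np.array([np.tan(th)*dx/rr,np.tan(th)*dy/rr,1])*z[int(round(v)),int(round(u))]
    return (M[:3,:3]@d+M[:3,3]).round(1)
for n,u,v in [("bar",524,260),("bar",527,220),("bar",520,305),("lidfront",495,240),("lidmid",560,240),("lidback",622,240),("podL",490,40),("podtop",575,70),("knob",541,40)]: print(n,P(u,v))
```

```text
bar [558.6   1.6 180.1]
bar [557.6  28.5 179.6]
bar [559.9 -29.9 180.9]
lidfront [547.9   7.1 138.4]
lidmid [602.9  10.6 134. ]
lidback [667.7  14.  122.1]
podL [549.2 179.1  69. ]
podtop [632.3 163.8  69.1]
knob [586.2 176.4 101.6]
```

The lid stands ajar by about 0.13 rad. That puts the bar centre at about (559, -2, 176) and the hinge near x 677, so I'll go and grip the bar.

send_rows:
  increments:
    - [2,47,0,0,0,0]
    - [3,47,0,0,0,0]
    - [0,0,50,0,0,0]
    - [0,0,50,0,0,0]
    - [0,0,44,0,0,0]

```text
time: 3.28
tool_pos: [557.8, -2.6, 174.8]
tcp_rot: [-179.9, 0.0, 92.9]
ft_force: [-0.5, -0.4, -0.5]
finger_gap: 85.5
grip_force: 0.0
```

send_rows:
  increments:
    - [0,0,20,0,0,0]
    - [0,0,0,0,0,0]
    - [0,0,0,0,0,0]
    - [0,0,0,0,0,0]
    - [0,0,0,0,0,0]
  grip: 1
  grip_force: 50

```text
time: 3.9
tool_pos: [559.6, -1.1, 159.1]
tcp_rot: [179.8, 0.0, 93.1]
ft_force: [4.5, -1.2, -0.5]
finger_gap: 7.9
grip_force: 48.7
```

send_rows:
  increments:
    - [0,0,0,0,0,0]
    - [0,0,0,0,0,0]

```text
time: 4.15
tool_pos: [559.1, -1.1, 157.9]
tcp_rot: [179.9, 0.0, 93.1]
ft_force: [5.3, -2.3, -1.0]
finger_gap: 8.2
grip_force: 48.7
```

send_rows:
  increments:
    - [0,8,-13.7,0,0,0]
    - [0,9.6,-12.7,0,0,0]
    - [0,11.1,-11.4,0,0,0]
    - [0,12.3,-10,0,0,0]

```text
time: 4.65
tool_pos: [595.7, 0.7, 205.4]
tcp_rot: [-179.5, 0.0, 93.1]
ft_force: [-19.3, -4.6, 15.3]
finger_gap: 7.9
grip_force: 49.5
```

send_rows:
  increments:
    - [0,13.5,-8.4,0,0,0]
    - [0,14.3,-6.8,0,0,0]
    - [0,15.1,-5,0,0,0]
    - [0,15.6,-3.2,0,0,0]

```text
time: 5.15
tool_pos: [657.5, 3.7, 231.3]
tcp_rot: [180.0, 0.1, 93.0]
ft_force: [-7.4, -3.8, 14.3]
finger_gap: 8.0
grip_force: 52.9
```

send_rows:
  increments:
    - [0,15.8,-1.3,0,0,0]
    - [0,15.9,0.6,0,0,0]
    - [0,15.7,2.6,0,0,0]

```text
time: 5.52
tool_pos: [705.3, 6.0, 228.6]
tcp_rot: [180.0, 0.1, 93.0]
ft_force: [-3.2, -4.5, 8.0]
finger_gap: 8.2
grip_force: 53.6
```

send_rows:
  increments:
    - [0,10,2.6,0,0,0]
    - [0,5.3,1.8,0,0,0]
    - [0,3,1,0,0,0]
    - [0,0,0,0,0,0]

```text
time: 6.02
tool_pos: [722.2, 6.9, 223.4]
tcp_rot: [-179.9, 0.1, 93.0]
ft_force: [-9.2, -4.7, 13.0]
finger_gap: 7.8
grip_force: 54.7
```

send_rows:
  increments:
    - [0,3,1,0,0,0]
    - [0,0,0,0,0,0]
    - [0,0,0,0,0,0]

```text
time: 6.4
tool_pos: [722.5, 6.9, 223.4]
tcp_rot: [-179.6, 0.1, 93.0]
ft_force: [-28.2, -4.2, 21.9]
finger_gap: 8.4
grip_force: 36.0
```

The force rises with no further travel, so the lid is at its stop. Releasing and rising.

send_rows:
  increments:
    - [0,-3,-1,0,0,0]
    - [0,0,0,0,0,0]
    - [0,0,0,0,0,0]
    - [0,0,-30,0,0,0]
    - [0,0,-50,0,0,0]
  grip: 0.25

```text
time: 7.02
tool_pos: [721.9, 8.1, 298.2]
tcp_rot: [-179.6, -0.0, 93.1]
ft_force: [0.7, -1.1, 0.6]
finger_gap: 32.0
grip_force: 0.0
```

send_rows:
  increments:
    - [0,-55,0,0,0,0]
    - [0,-55,0,0,0,0]
    - [0,-55,0,0,0,0]
    - [0,-55,0,0,0,0.1745]
    - [0,-20,0,0,0,0.1745]
  grip: -1

```text
time: 7.65
tool_pos: [481.3, -1.4, 300.9]
tcp_rot: [-180.0, 0.0, 72.7]
ft_force: [0.2, 0.6, 0.3]
finger_gap: 85.3
grip_force: 0.0
```

send_rows:
  increments:
    - [0,0,0,0,0,0.1745]
    - [0,0,0,0,0,0.1745]
    - [0,0,0,0,0,0.1745]
    - [0,0,0,0,0,0.1745]
    - [0,0,0,0,0,0.1745]

```text
time: 8.28
tool_pos: [483.7, -1.3, 301.0]
tcp_rot: [-180.0, 0.0, 22.8]
ft_force: [0.2, -1.0, 0.1]
finger_gap: 85.2
grip_force: 0.0
```

send_rows:
  increments:
    - [0,0,0,0,0,0.1745]
    - [0,0,0,0,0,0.1745]
    - [0,0,0,0,0,0]

```text
time: 8.65
tool_pos: [483.6, -1.3, 301.0]
tcp_rot: [-180.0, 0.0, 3.2]
ft_force: [0.2, -0.1, 0.1]
finger_gap: 85.8
grip_force: 0.0
```

Run:
```python
from h import *
go(420.5,92.5,100,3)
s=snap("wrist"); np.savez("w2.npz",**s)
cv2.imwrite("pics/w2.png",cv2.resize(s["img"],None,fx=1.5,fy=1.5))
for n,p in [("round",(420.5,92.5,24)),("heart",(430,247,24)),("origin",(608,1,115))]: print(n,np.round(1.5*np.array(proj(s,np.array(p))),1))
```

```text
at [483.6  -1.3 301. ] [-180.     0.     3.2] gap 85.8 F [ 0.2 -0.1  0.1] t 8.7 | turn [-0.     0.     0.003] shift [-58.2 -97.  201. ]
round [286. 294.]
heart [149.1 277.1]
origin [390.1  88.5]
```

View pics/w2.png

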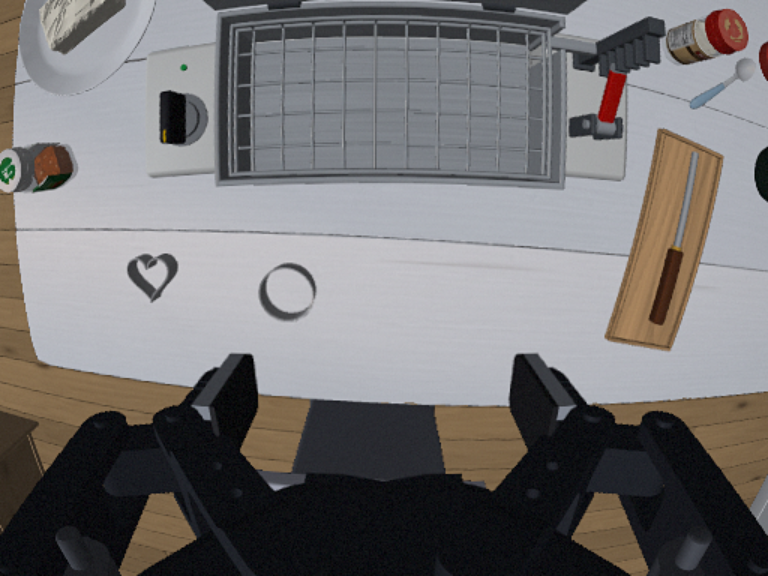

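The open tank, basket, pawl, tray and both cutters are all visible. The round cutter is at (287, 292), the heart at (152, 276) and the pawl hinge near (598, 126).

Run:
```python
from h import *
s=dict(np.load("w2.npz"))
for n,u,v,z in [("front L",217,186,115),("front R",563,187,115),("round",288,291,24),("heart top",152,260,24),("heart tip",155,300,24),("heart l",129,270,24),("heart r",177,264,24),("pawl hinge",598,127,104),("lever end",616,74,126),("rod tip",693,154,13),("rod joint",679,249,17),("rod end",655,323,21),("knob",178,117,107),("rack front",600,60,130)]:
    print(n,fray(s,u/1.5,v/1.5,z).round(1))
```

```text
front L [532.1 128.9 115. ]
front R [ 546.8 -136.2  115. ]
round [423.7  90.5  24. ]
heart top [449.  241.7  24. ]
heart tip [404.6 241.9  24. ]
heart l [436.7 272.8  24. ]
heart r [445.9 211.2  24. ]
pawl hinge [ 599.6 -168.1  104. ]
lever end [ 641.7 -170.9  126. ]
rod tip [ 605.5 -344.7   13. ]
rod joint [ 494.9 -338.1   17. ]
rod end [ 406.5 -321.    21. ]
knob [587.7 168.  107. ]
rack front [ 648.8 -154.3  130. ]
```

send_rows:
  increments:
    - [-29,-48,0,0,0,0]
    - [-29,-48,0,0,0,0]
    - [0,0,60,0,0,0]
    - [0,0,60,0,0,0]
    - [0,0,60,0,0,0]

```text
time: 9.32
tool_pos: [420.6, 91.6, 119.8]
tcp_rot: [-180.0, -0.1, 3.4]
ft_force: [0.6, 0.2, -1.0]
finger_gap: 85.5
grip_force: 0.0
```

send_rows:
  increments:
    - [1,0,50,0,0,0]
    - [0,0,45,0,0,0]
    - [0,0,24,0,0,0]
    - [0,0,0,0,0,0]

```text
time: 9.82
tool_pos: [419.3, 91.2, 0.2]
tcp_rot: [180.0, 0.3, 3.3]
ft_force: [0.2, 0.1, -0.0]
finger_gap: 85.4
grip_force: 0.0
```

send_rows:
  increments:
    - [0,0,0,0,0,0]
    - [0,0,0,0,0,0]
    - [0,0,0,0,0,0]
    - [0,0,0,0,0,0]
    - [0,0,0,0,0,0]
  grip: 1
  grip_force: 35

```text
time: 10.45
tool_pos: [423.3, 91.5, 4.1]
tcp_rot: [-180.0, -0.2, 3.1]
ft_force: [-1.0, -0.2, 5.2]
finger_gap: 55.4
grip_force: 35.9
```

send_rows:
  increments:
    - [0,0,-50,0,0,0]
    - [0,0,-50,0,0,0]
    - [0,0,-50,0,0,0]
    - [0,0,-40,0,0,0]
    - [0,0,0,0,0,0]

```text
time: 11.08
tool_pos: [424.4, 91.7, 197.4]
tcp_rot: [-180.0, -0.5, 3.1]
ft_force: [0.0, 0.4, 0.0]
finger_gap: 55.3
grip_force: 37.6
```

```bash
cat >> h.py <<'E'
def w2w(x,y): # washer xy -> world
    a=np.radians(3.1); return 609+x*np.cos(a)-y*np.sin(a), x*np.sin(a)+y*np.cos(a)
E
python3 - <<'E'
from h import *
x,y=w2w(0,-62); print(x,y); go(x,y,190,3)
E
```

```text
612.3528864050561 -61.90927356022513
at [424.4  91.7 197.4] [-180.    -0.5    3.1] gap 55.3 F [0.  0.4 0. ] t 11.1 | turn [-0.    -0.009  0.002] shift [179.7 163.2   7.4]
```

send_rows:
  increments:
    - [36,32.6,0,0,0,0]
    - [36,32.6,0,0,0,0]
    - [36,32.6,0,0,0,0]
    - [36,32.6,0,0,0,0]
    - [36,32.6,0,0,0,0]

```text
time: 11.7
tool_pos: [610.8, -62.8, 191.4]
tcp_rot: [-180.0, 0.0, 3.1]
ft_force: [0.8, 0.4, 0.7]
finger_gap: 54.8
grip_force: 37.6
```

send_rows:
  increments:
    - [0,0,0,0,0,0]
    - [0,0,0,0,0,0]

```text
time: 11.95
tool_pos: [609.4, -61.5, 191.2]
tcp_rot: [-180.0, 0.1, 3.1]
ft_force: [-0.6, -0.5, -0.1]
finger_gap: 54.7
grip_force: 37.6
```

Run:
```python
from h import *
x,y=w2w(0,-62); go(x,y,91,3)
s=snap("wrist"); np.savez("w3.npz",**s)
cv2.imwrite("pics/w3.png",cv2.resize(s["img"],None,fx=1.5,fy=1.5))
```

```text
at [609.4 -61.5 191.2] [-1.8e+02  1.0e-01  3.1e+00] gap 54.7 F [-0.6 -0.5 -0.1] t 11.9 | turn [-0.001  0.002  0.001] shift [  2.9   0.5 100.2]
```

View pics/w3.png

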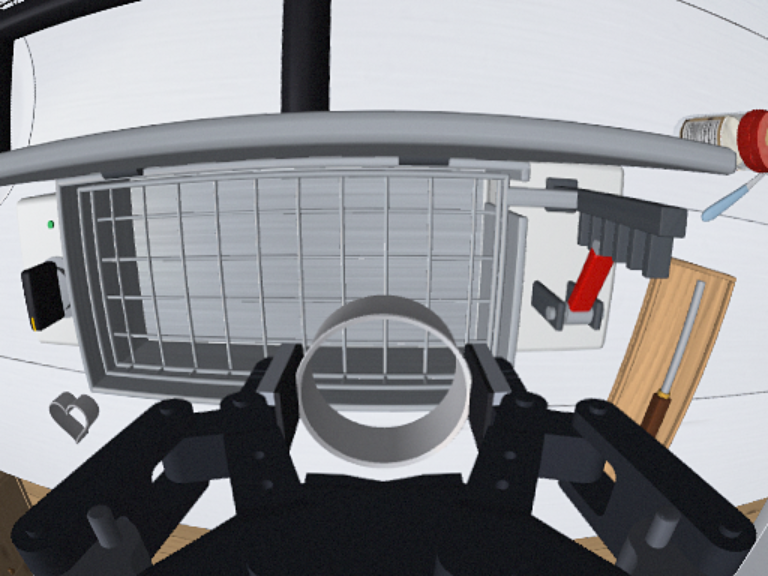

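The round cutter is held level over the right half of the basket, so I'm lowering it.

send_rows:
  increments:
    - [2,0,40,0,0,0]
    - [0,0,35,0,0,0]
    - [0,0,15,0,0,0]
    - [0,0,8,0,0,0]
    - [0,0,2,0,0,0]

```text
time: 12.62
tool_pos: [612.5, -61.4, 93.1]
tcp_rot: [180.0, -0.1, 3.1]
ft_force: [0.5, 0.1, 0.4]
finger_gap: 54.8
grip_force: 37.6
```

send_rows:
  increments:
    - [0,0,0,0,0,0]
    - [0,0,0,0,0,0]
    - [0,0,0,0,0,0]
    - [0,0,-30,0,0,0]
    - [0,0,-50,0,0,0]
  grip: -0.7

```text
time: 13.25
tool_pos: [610.3, -61.3, 170.7]
tcp_rot: [-179.9, 0.3, 3.1]
ft_force: [1.7, -0.6, -0.7]
finger_gap: 72.9
grip_force: 0.0
```

send_rows:
  increments:
    - [0,0,-30,0,0,0]
    - [0,0,0,0,0,0]
  grip: -1

```text
time: 13.5
tool_pos: [614.2, -62.0, 206.6]
tcp_rot: [179.9, -0.4, 3.1]
ft_force: [-0.0, 0.6, -0.5]
finger_gap: 85.1
grip_force: 0.0
```

Run:
```python
from h import *
go(432,243,180,3)
s=snap("wrist"); np.savez("w4.npz",**s)
cv2.imwrite("pics/w4.png",cv2.resize(s["img"],None,fx=1.5,fy=1.5))
```

```text
at [614.2 -62.  206.6] [179.9  -0.4   3.1] gap 85.1 F [-0.   0.6 -0.5] t 13.5 | turn [ 0.002 -0.007  0.001] shift [-166.  -314.2   26.6]
```

View pics/w4.png

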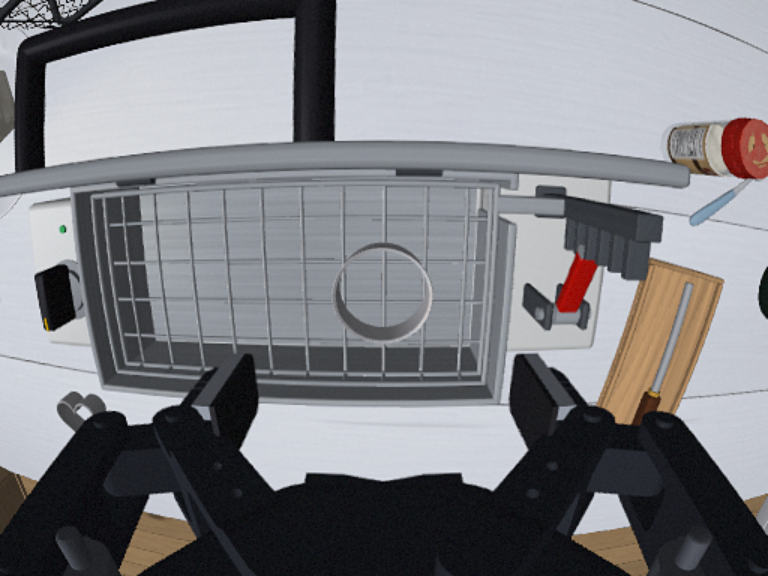

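send_rows:
  increments:
    - [-33,-50,0,0,0,0]
    - [-33,-50,0,0,0,0]
    - [-33,-50,0,0,0,0]
    - [-33,-50,0,0,0,0]
    - [-33,-50,0,0,0,0]

```text
time: 14.18
tool_pos: [431.7, 180.1, 200.6]
tcp_rot: [180.0, 0.1, 3.1]
ft_force: [1.2, 0.7, -0.3]
finger_gap: 85.4
grip_force: 0.0
```

send_rows:
  increments:
    - [-10,-60,10,0,0,0]
    - [-20,0,20,0,0,0]
    - [0,0,0,0,0,0]

```text
time: 14.55
tool_pos: [397.7, 237.2, 168.9]
tcp_rot: [179.9, 0.3, 3.2]
ft_force: [-0.1, -0.3, 0.5]
finger_gap: 85.2
grip_force: 0.0
```

Run:
```python
from h import *
go(432,243,0,3)
s=snap("wrist"); np.savez("w5.npz",**s)
u,v=proj(s,np.array([430,243,24])); print(u,v)
x0,y0=int(u)-80,int(v)-70
c=s["img"][max(y0,0):y0+140,max(x0,0):x0+160]; print(max(x0,0),max(y0,0))
cv2.imwrite("pics/w5.png",cv2.resize(c,None,fx=4,fy=4,interpolation=cv2.INTER_CUBIC))
```

```text
at [397.7 237.2 168.9] [179.9   0.3   3.2] gap 85.2 F [-0.1 -0.3  0.5] t 14.6 | turn [0.002 0.006 0.004] shift [ 34.6  -4.  168.9]
251.34839437511198 145.46133914385442
171 75
```

View pics/w5.png

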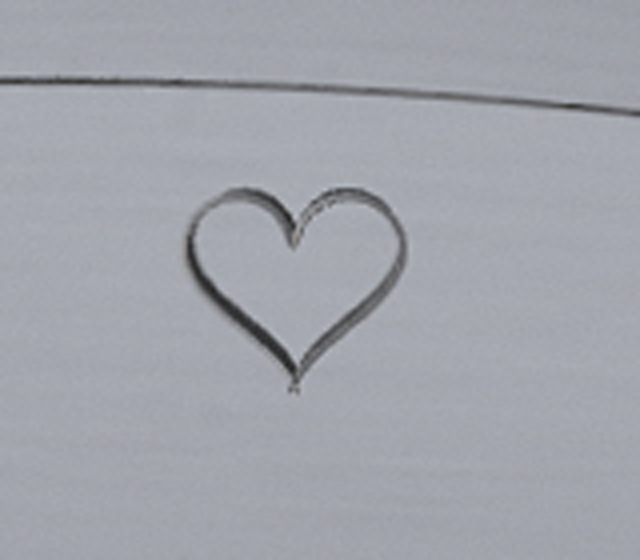

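Run:
```python
from h import *
s=dict(np.load("w5.npz"))
f=lambda u,v:fray(s,171+u/4,75+v/4,22)
for p in [(188,248),(407,248),(297,245),(294,385),(297,195)]: print(p,f(*p).round(1))
p=(f(188,245)+f(407,245))/2; go(p[0]-2,p[1],3,3)
```

```text
(188, 248) [436.5 275.9  22. ]
(407, 248) [439.3 222.7  22. ]
(297, 245) [438.5 249.4  22. ]
(294, 385) [403.6 248.4  22. ]
(297, 195) [450.6 250.   22. ]
at [399.4 237.  170.6] [179.9   0.2   3.1] gap 85.2 F [-0.3 -0.  -0.2] t 14.6 | turn [0.001 0.003 0.002] shift [ 37.8 -10.4 167.6]
```

send_rows:
  increments:
    - [19,-5,50,0,0,0]
    - [19,-6,50,0,0,0]
    - [0,0,40,0,0,0]
    - [0,0,20,0,0,0]
    - [0,0,6,0,0,0]

```text
time: 15.22
tool_pos: [438.1, 249.2, 4.9]
tcp_rot: [179.9, 0.1, 3.0]
ft_force: [-0.0, -0.2, 0.5]
finger_gap: 85.4
grip_force: 0.0
```

send_rows:
  increments:
    - [0,0,0,0,0,0]
    - [0,0,0,0,0,0]
    - [0,0,0,0,0,0]
    - [0,0,0,0,0,0]
    - [0,0,0,0,0,0]
  grip: 1

```text
time: 15.85
tool_pos: [439.5, 250.9, 7.7]
tcp_rot: [-180.0, -0.2, 3.1]
ft_force: [1.4, -1.1, 7.0]
finger_gap: 53.8
grip_force: 36.6
```

send_rows:
  increments:
    - [0,0,-50,0,0,0]
    - [0,0,-50,0,0,0]
    - [0,0,-50,0,0,0]
    - [0,0,-38,0,0,0]
    - [0,0,0,0,0,0]

```text
time: 16.48
tool_pos: [440.2, 251.6, 198.7]
tcp_rot: [-179.8, -0.4, 3.1]
ft_force: [-0.2, -0.5, 0.0]
finger_gap: 53.5
grip_force: 37.4
```

Run:
```python
from h import *
x,y=w2w(5,60); print(x,y); go(x,y,91,3)
```

```text
610.7479545725446 60.18259428449658
at [440.2 251.6 198.7] [-179.8   -0.4    3.1] gap 53.5 F [-0.2 -0.5  0. ] t 16.5 | turn [-0.003 -0.007  0.002] shift [160.3 200.1 107.7]
```

send_rows:
  increments:
    - [32,40,0,0,0,0]
    - [32,40,0,0,0,0]
    - [32,40,0,0,0,0]
    - [32,40,0,0,0,0]
    - [32,40,0,0,0,0]

```text
time: 17.1
tool_pos: [608.8, 58.1, 192.7]
tcp_rot: [-180.0, 0.1, 3.1]
ft_force: [0.1, 0.9, -0.6]
finger_gap: 53.7
grip_force: 37.4
```

send_rows:
  increments:
    - [0,0,0,0,0,0]
    - [0,0,0,0,0,0]

```text
time: 17.35
tool_pos: [607.7, 59.6, 192.8]
tcp_rot: [-180.0, 0.1, 3.1]
ft_force: [0.1, 0.2, -0.0]
finger_gap: 53.9
grip_force: 37.4
```

Run:
```python
from h import *
x,y=w2w(5,60); print(x,y); go(x,y,93,3)
s=snap("wrist"); np.savez("w6.npz",**s)
cv2.imwrite("pics/w6.png",s["img"])
```

```text
610.7479545725446 60.18259428449658
at [607.7  59.6 192.8] [-1.8e+02  1.0e-01  3.1e+00] gap 53.9 F [ 0.1  0.2 -0. ] t 17.4 | turn [-0.001  0.002  0.001] shift [ 3.1 -0.5 99.8]
```

View pics/w6.png

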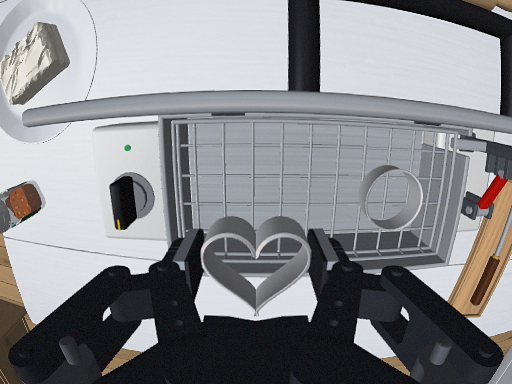

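The heart is held level over the left half, and the round cutter lies flat on the right. Lowering the heart, then rising and heading for the rod.

send_rows:
  increments:
    - [2,0,40,0,0,0]
    - [2,0,34,0,0,0]
    - [0,0,15,0,0,0]
    - [0,0,8,0,0,0]
    - [0,0,3,0,0,0]

```text
time: 18.02
tool_pos: [612.9, 60.0, 95.0]
tcp_rot: [-180.0, -0.1, 3.1]
ft_force: [0.3, -0.0, 0.5]
finger_gap: 53.2
grip_force: 37.4
```

send_rows:
  increments:
    - [0,0,0,0,0,0]
    - [0,0,0,0,0,0]
    - [0,0,0,0,0,0]
    - [0,0,-30,0,0,0]
    - [0,0,-50,0,0,0]
  grip: -0.7

```text
time: 18.65
tool_pos: [610.8, 59.5, 172.7]
tcp_rot: [-180.0, 0.3, 3.1]
ft_force: [1.2, 0.3, 0.2]
finger_gap: 72.2
grip_force: 0.0
```

send_rows:
  increments:
    - [0,0,-50,0,0,0]
    - [0,0,0,0,0,0]
  grip: -1

```text
time: 18.9
tool_pos: [615.7, 59.6, 230.9]
tcp_rot: [180.0, -0.6, 3.1]
ft_force: [0.9, 0.5, 0.5]
finger_gap: 85.7
grip_force: 0.0
```

Run:
```python
from h import *
go(430,-330,200,-6)
s=snap("wrist"); np.savez("w7.npz",**s)
u=dict(s); cv2.imwrite("pics/w7.png",s["img"])
for n,p in [("rod end",(406,-322,18)),("rod tip",(608,-347,13))]: print(n,proj(s,np.array(p)))
```

```text
at [615.7  59.6 230.9] [180.   -0.6   3.1] gap 85.7 F [0.9 0.5 0.5] t 18.9 | turn [-0.    -0.011  0.158] shift [-144.   406.9   30.9]
rod end (np.float64(461.17685155058047), np.float64(298.68421883629645))
rod tip (np.float64(501.34472333175216), np.float64(190.37398838886546))
```

View pics/w7.png

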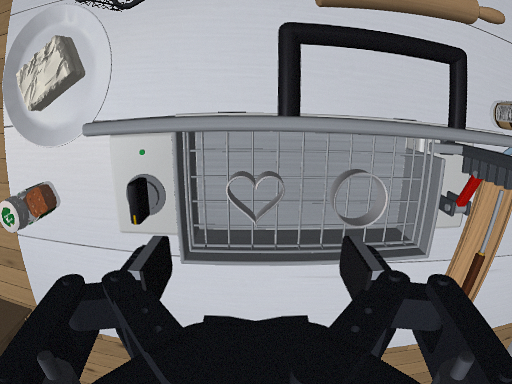

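Both cutters lie flat side by side. Moving to the rod.

send_rows:
  increments:
    - [-20,55,0,0,0,0.158]
    - [-20,58,0,0,0,0]
    - [-20,58,0,0,0,0]
    - [-20,58,0,0,0,0]
    - [-20,58,0,0,0,0]

```text
time: 19.58
tool_pos: [490.0, -220.0, 222.5]
tcp_rot: [-179.9, 0.1, -6.0]
ft_force: [-0.2, -0.9, -0.3]
finger_gap: 85.6
grip_force: 0.0
```

send_rows:
  increments:
    - [-20,58,10,0,0,0]
    - [-20,58,20,0,0,0]
    - [0,0,0,0,0,0]
    - [0,0,0,0,0,0]

```text
time: 20.08
tool_pos: [440.2, -327.8, 193.5]
tcp_rot: [-179.9, 0.1, -6.0]
ft_force: [-0.2, 0.8, -0.5]
finger_gap: 85.6
grip_force: 0.0
```

Run:
```python
from h import *
go(477,-333,100,-6)
s=snap("wrist"); np.savez("w8.npz",**s)
img=s["img"]; hsv=cv2.cvtColor(img,cv2.COLOR_BGR2HSV)
m=((hsv[...,1]>70)&(img.max(2)<110)).astype(np.uint8); m[300:]=0
n,l,st,c=cv2.connectedComponentsWithStats(m)
for i in range(1,n):
    if st[i,4]>150:
        vv,uu=np.where(l==i); P=np.array([fray(s,a,b,20)[:2] for a,b in zip(uu,vv)],np.float32); print(st[i],cv2.minAreaRect(P))
cv2.imwrite("pics/w8.png",cv2.resize(img,None,fx=1.5,fy=1.5))
```

```text
at [ 440.2 -327.8  193.5] [-1.799e+02  1.000e-01 -6.000e+00] gap 85.6 F [-0.2  0.8 -0.5] t 20.1 | turn [-0.002  0.002 -0.001] shift [37.2  1.3 93.5]
[ 58   0  16  32 161] ((667.9593505859375, -116.58989715576172), (54.03382110595703, 6.81739616394043), 19.755769729614258)
[ 361    0   66   49 1532] ((598.7822265625, -501.4721984863281), (59.020721435546875, 79.80365753173828), 4.460165023803711)
[211  13  92 213 780] ((496.6646423339844, -332.39093017578125), (94.81509399414062, 234.44549560546875), 82.50336456298828)
[494  35  18  49 303] ((569.4085083007812, -679.4129028320312), (68.35102844238281, 14.716718673706055), 13.908138275146484)
[ 252   91   16  113 1253] ((465.94781494140625, -334.0971374511719), (15.858345031738281, 122.30847930908203), 83.87933349609375)
[  10  236  162   64 2419] ((287.29888916015625, -52.042999267578125), (80.81657409667969, 355.1182556152344), 16.231943130493164)
[ 347  248  165   52 2271] ((258.986328125, -614.4755859375), (360.85479736328125, 101.1441421508789), 74.58353424072266)
[221 275 127  25 184] ((277.16650390625, -348.0300598144531), (21.150150299072266, 164.39247131347656), 6.266693592071533)
```

View pics/w8.png

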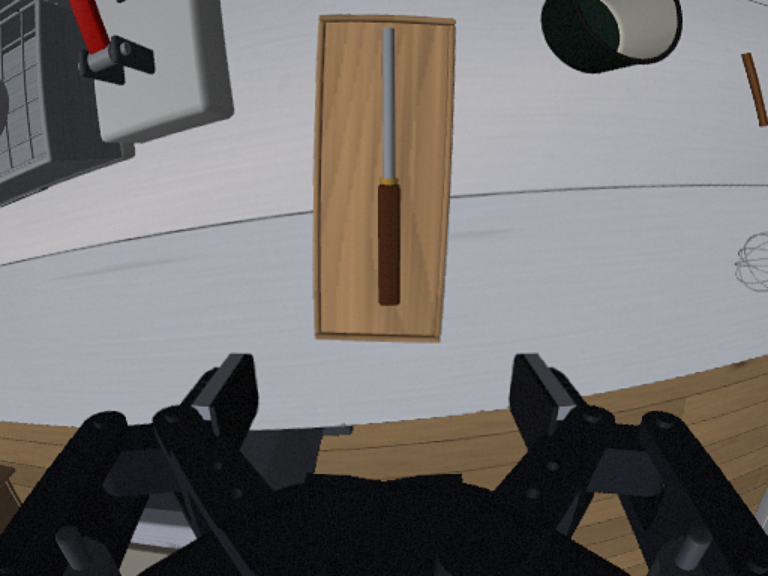

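Run:
```python
from h import *
s=dict(np.load("w8.npz"))
f=lambda u,v,z:fray(s,u/1.5,v/1.5,z)
j=f(389,184,20);e=f(389,304,20);t=f(389,29,13)
print(j.round(1),e.round(1),t.round(1),np.linalg.norm(j-e),np.linalg.norm((t-j)[:2]),np.degrees(np.arctan2((t-e)[1],(t-e)[0])))
d=(j-e)/np.linalg.norm(j-e); g=j-13*d; print(g)
go(g[0],g[1],8,-6.0)
```

```text
[ 493.3 -336.8   20. ] [ 405.5 -327.9   20. ] [ 607.3 -348.8   13. ] 88.28086117133476 114.60262013163783 -5.929012872500798
[ 480.41559876 -335.49977649   20.        ]
at [ 440.8 -327.5  194.1] [-179.9    0.    -6. ] gap 85.1 F [-0.8  0.5 -0.6] t 20.1 | turn [-0.001  0.001  0.001] shift [ 40.2   3.8 186.1]
```

send_rows:
  increments:
    - [20,2,20,0,0,0]
    - [20,2,40,0,0,0]
    - [0,0,40,0,0,0]
    - [0,0,40,0,0,0]
    - [0,0,20,0,0,0]
  grip: 0

```text
time: 20.75
tool_pos: [479.9, -334.0, 32.5]
tcp_rot: [-179.9, 0.1, -5.8]
ft_force: [0.7, 0.9, 0.4]
finger_gap: 42.7
grip_force: 0.0
```

send_rows:
  increments:
    - [0,0,15,0,0,0]
    - [0,0,10,0,0,0]
    - [0,0,0,0,0,0]

```text
time: 21.12
tool_pos: [480.3, -336.4, 10.0]
tcp_rot: [180.0, -0.0, -6.0]
ft_force: [-0.1, 0.9, 0.6]
finger_gap: 42.5
grip_force: 0.0
```

send_rows:
  increments:
    - [0,0,0,0,0,0]
    - [0,0,0,0,0,0]
    - [0,0,0,0,0,0]
    - [0,0,0,0,0,0]
  grip: 1
  grip_force: 110

```text
time: 21.62
tool_pos: [481.1, -337.3, 11.5]
tcp_rot: [179.9, -0.1, -6.0]
ft_force: [-1.2, -0.0, 5.4]
finger_gap: 12.4
grip_force: 108.6
```

send_rows:
  increments:
    - [0,0,-20,0,0,0]
    - [0,0,-40,0,0,0]
    - [0,0,-50,0,0,0]
    - [0,0,-40,0,0,0]
    - [0,0,-20,0,0,-0.15]

```text
time: 22.25
tool_pos: [481.3, -337.4, 184.9]
tcp_rot: [179.8, -0.2, 2.8]
ft_force: [0.3, -1.0, -1.0]
finger_gap: 12.1
grip_force: 107.9
```

send_rows:
  increments:
    - [0,0,0,0,0,-0.175]
    - [0,0,0,0,0,-0.175]
    - [0,0,0,0,0,-0.175]
    - [0,0,0,0,0,-0.175]
    - [0,0,0,0,0,-0.175]

```text
time: 22.88
tool_pos: [480.2, -336.5, 181.3]
tcp_rot: [179.9, 0.0, 53.1]
ft_force: [1.1, 0.1, -1.1]
finger_gap: 12.6
grip_force: 107.8
```

send_rows:
  increments:
    - [0,0,0,0,0,-0.175]
    - [0,0,0,0,0,-0.175]
    - [0,0,0,0,0,-0.175]
    - [0,0,0,0,0,-0.175]
    - [0,0,0,0,0,0]

```text
time: 23.5
tool_pos: [480.3, -336.6, 181.2]
tcp_rot: [179.9, 0.0, 92.8]
ft_force: [-0.5, 0.1, -0.5]
finger_gap: 12.2
grip_force: 107.8
```

Run:
```python
from h import *
x,y=w2w(12,-378); go(x,y,99.5,93.1)
s=snap("wrist"); np.savez("w9.npz",**s); p=r.sense()["tool_pos"]; a=np.radians(r.sense()["tcp_rot"][2])
for dz in(-15,0,15): print(dz,proj(s,p+np.array([128*np.cos(a),128*np.sin(a),1.5+dz])))
cv2.imwrite("pics/w9.png",cv2.resize(s["img"],None,fx=1.5,fy=1.5))
```

```text
at [ 480.3 -336.6  181.2] [179.9   0.   92.8] gap 12.2 F [-0.5  0.1 -0.5] t 23.5 | turn [ 0.001  0.001 -0.005] shift [-48.9 158.7  81.7]
-15 (np.float64(255.53880449907183), np.float64(0.8975049373694333))
0 (np.float64(255.54693876428817), np.float64(-9.512382464530134))
15 (np.float64(255.55671256906325), np.float64(-21.99833240404857))
```

View pics/w9.png

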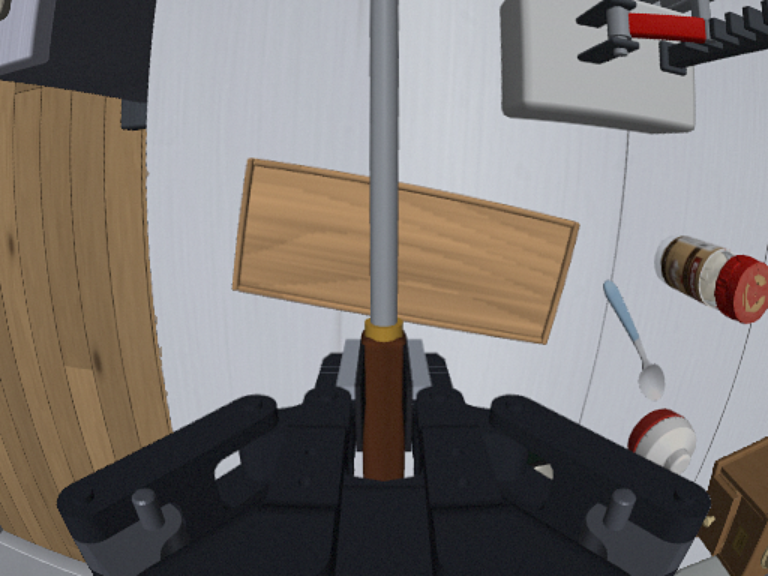

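Run:
```python
from h import *
s=dict(np.load("w9.npz")); z=s["z_map"]; M=np.linalg.inv(s["view"])
for v in (3,30,60,100,140,180,200,235,250,280):
    u=256; dx,dy=u-s["cx"],v-s["cy"]; rr=np.hypot(dx,dy); th=rr/s["fx"]; d=np.array([np.tan(th)*dx/rr,np.tan(th)*dy/rr,1])*z[v,u]
    print(v,(M[:3,:3]@d+M[:3,3]).round(1))
```

```text
3 [ 475.  -217.2  186.9]
30 [ 475.7 -230.6  186.2]
60 [ 476.4 -244.9  185.8]
100 [ 477.3 -263.6  185.9]
140 [ 478.2 -282.   186.1]
180 [ 479.2 -300.7  187.1]
200 [ 479.7 -311.   185.7]
235 [ 480.5 -327.6  189.9]
250 [ 480.9 -335.5  190.5]
280 [ 481.8 -353.   191.1]
```

send_rows:
  increments:
    - [-25,40,10,0,0,0]
    - [-24,40,10,0,0,0]
    - [0,40,10,0,0,0]
    - [0,38.5,10,0,0,-0.005]
    - [0,0,20,0,0,0]

```text
time: 24.18
tool_pos: [643.6, -376.8, 120.0]
tcp_rot: [179.9, 0.0, 93.0]
ft_force: [-0.3, 0.4, -0.6]
finger_gap: 12.4
grip_force: 108.1
```

send_rows:
  increments:
    - [0,0,10,0,0,0]
    - [0,0,0,0,0,0]
    - [0,0,0,0,0,0]

```text
time: 24.55
tool_pos: [640.6, -378.1, 111.1]
tcp_rot: [179.9, 0.0, 93.1]
ft_force: [0.4, -0.2, -0.1]
finger_gap: 12.5
grip_force: 108.1
```

send_rows:
  increments:
    - [0,0,10.5,0,0,0]
    - [0,0,0,0,0,0]
    - [0,0,0,0,0,0]

```text
time: 24.92
tool_pos: [640.7, -377.4, 99.2]
tcp_rot: [-180.0, -0.0, 93.1]
ft_force: [0.2, -0.2, -0.8]
finger_gap: 12.1
grip_force: 108.1
```

```bash
cat >> h.py <<'E'
def wpts(s):
    z=s["z_map"];h,w=z.shape;u,v=np.meshgrid(np.arange(w),np.arange(h));dx,dy=u-s["cx"],v-s["cy"];rr=np.hypot(dx,dy)+1e-9;th=rr/s["fx"]
    d=np.stack([np.tan(th)*dx/rr*z,np.tan(th)*dy/rr*z,z],-1);M=np.linalg.inv(s["view"]);W=d@M[:3,:3].T+M[:3,3];W[z==0]=np.nan;return W
def red(s):
    h=cv2.cvtColor(s["img"],cv2.COLOR_BGR2HSV);W=wpts(s)
    m=((h[...,0]<8)|(h[...,0]>172))&(h[...,1]>150)&(W[...,2]>85)&(abs(W[...,1]+175)<45)&(W[...,0]<670); return W[m],m
E
python3 - <<'E'
from h import *
s=snap("wrist"); np.savez("w10.npz",**s); P,m=red(s); print(len(P)); P=P[np.argsort(P[:,0])]
for q in np.array_split(P,6): print(np.median(q,0).round(1),q.min(0).round(1),q.max(0).round(1))
x,y=w2w(12,-283); go(x,y,99.5,93.1)
cv2.imwrite("pics/w10.png",cv2.resize(s["img"],None,fx=1.5,fy=1.5))
E
```

```text
return _methods._mean(a, axis=axis, dtype=dtype,
  ret = um.true_divide(
Traceback (most recent call last):
ValueError: zero-size array to reduction operation minimum which has no identity
```

Run:
```python
from h import *
for n in ("w4","w9"):
    s=dict(np.load(n+".npz")); P,m=red(s); P=P[np.argsort(P[:,0])]; print(n,len(P))
    a=np.radians(3.1); Q=np.stack([(P[:,0]-609)*np.cos(a)+P[:,1]*np.sin(a),-(P[:,0]-609)*np.sin(a)+P[:,1]*np.cos(a),P[:,2]],1); Q=Q[np.argsort(Q[:,0])]
    for q in np.array_split(Q,5): print("washer",np.median(q,0).round(1),q.min(0).round(1),q.max(0).round(1))
x,y=w2w(12,-283); go(x,y,99.5,93.1)
```

```text
w4 568
washer [  -8.  -173.1  107.9] [ -12.7 -186.8   99.5] [  -4.2 -166.8  111.2]
washer [  -0.4 -171.4  112.4] [  -4.2 -181.   105.7] [   3.8 -167.   117.6]
washer [   7.3 -172.3  117.9] [   3.8 -180.1  109.1] [  11.1 -167.2  120.8]
washer [  14.6 -172.   122.1] [  11.1 -180.2  115.2] [  18.2 -167.1  125.8]
washer [  21.3 -170.7  126.1] [  18.2 -179.7  118.1] [  26.6 -167.3  144.2]
w9 827
washer [  -9.3 -175.8  107.7] [ -14.2 -181.9  103.1] [  -5.6 -168.4  111.7]
washer [  -1.9 -175.7  112.4] [  -5.6 -182.5  105.6] [   2.  -168.2  116.1]
washer [   5.4 -175.8  117.1] [   2.  -181.9  110.1] [   9.3 -167.9  120.3]
washer [  13.1 -175.8  121.3] [   9.3 -182.   114.5] [  16.6 -168.2  125.4]
washer [  20.2 -176.3  125.4] [  16.6 -182.1   95.4] [  45.7 -154.   129.3]
at [ 640.9 -377.5   99.4] [180.    0.   93.1] gap 12.7 F [ 0.3  0.4 -1.2] t 25.0 | turn [0.    0.    0.001] shift [95.6  0.6 -0.1]
```

send_rows:
  increments:
    - [25,1.5,0,0,0,0]
    - [25,0,0,0,0,0]
    - [20,0,0,0,0,0]
    - [15,0,0,0,0,0]
    - [10,0,0,0,0,0]

```text
time: 25.6
tool_pos: [637.3, -281.7, 99.5]
tcp_rot: [180.0, 0.0, 93.2]
ft_force: [0.9, -0.6, -1.3]
finger_gap: 12.4
grip_force: 108.1
```

send_rows:
  increments:
    - [0,0,0,0,0,0]
    - [0,0,-4,0,0,0]
    - [0,0,-4,0,0,0]
    - [0,0,0,0,0,0]

```text
time: 26.1
tool_pos: [637.4, -283.3, 107.9]
tcp_rot: [180.0, 0.0, 93.1]
ft_force: [1.1, -0.3, -1.3]
finger_gap: 12.4
grip_force: 108.0
```

Run:
```python
from h import *
x,y=w2w(14,-283); go(x,y,99.5,93.1)
s=snap("scene"); np.savez("s1.npz",**s); cv2.imwrite("pics/s1.png",s["img"])
t=snap("top"); np.savez("t1.npz",**t)
c=t["img"][140:260,270:390]; d=s["img"][130:290,200:360]
cv2.imwrite("pics/t1.png",np.hstack([cv2.resize(c,(500,500),interpolation=cv2.INTER_CUBIC)]))
```

```text
at [ 637.4 -283.3  107.9] [180.    0.   93.1] gap 12.4 F [ 1.1 -0.3 -1.3] t 26.1 | turn [0.001 0.001 0.   ] shift [1.4 0.9 8.4]
```

View pics/t1.png

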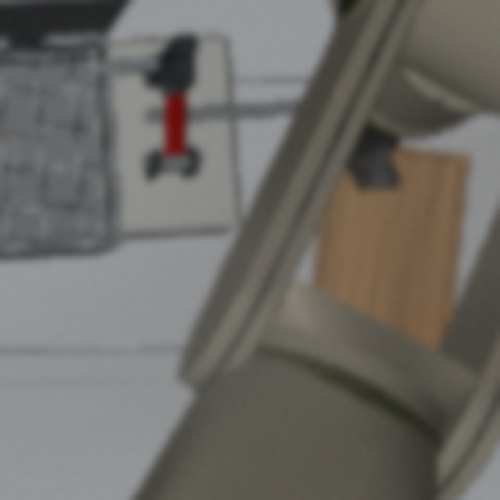

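The rod lies under the lever with its tip past it on the left. Now I'll sweep up and towards the robot.

send_rows:
  increments:
    - [0,-1.9,-5.2,0,0,0]
    - [0,-3.3,-5.3,0,0,0]
    - [0,0,0,0,0,0]
  grip_force: 120

```text
time: 26.58
tool_pos: [632.0, -283.0, 118.7]
tcp_rot: [180.0, 0.0, 93.2]
ft_force: [0.6, 0.6, -0.3]
finger_gap: 11.5
grip_force: 122.2
```

Run:
```python
from h import *
go(*w2w(14,-283),99.5,93.1)
def redtop(n):
    s=snap(n) if n=="top" else dict(np.load(n)); W=pts(s); h=cv2.cvtColor(s["img"],cv2.COLOR_BGR2HSV)
    m=((h[...,0]<10)|(h[...,0]>170))&(h[...,1]>110); m[:140]=0;m[200:]=0;m[:,:295]=0;m[:,335:]=0
    v,u=np.where(m); print(n,len(u),u.mean(),v.min(),v.max(),W[m][:,2].max())
redtop("top0.npz");redtop("t1.npz");redtop("top")
```

```text
at [ 632.  -283.   118.7] [180.    0.   93.2] gap 11.5 F [ 0.6  0.6 -0.3] t 26.6 | turn [0.001 0.    0.001] shift [ 0.8  6.3 19.2]
top0.npz 59 311.5762711864407 162 176 137.1398596044953
t1.npz 64 311.71875 162 176 137.44279343385847
top 44 312.1818181818182 168 177 143.06475928241048
```

send_rows:
  increments:
    - [0,-4.2,-4.5,0,0,0]
    - [0,-5.1,-3.7,0,0,0]
    - [0,-5.7,-2.5,0,0,0]

```text
time: 27.0
tool_pos: [616.7, -283.7, 129.0]
tcp_rot: [180.0, 0.0, 93.2]
ft_force: [1.4, -0.1, -0.8]
finger_gap: 12.3
grip_force: 122.2
```

send_rows:
  increments:
    - [0,-6,-1.4,0,0,0]
    - [0,-6.3,-0.1,0,0,0]
    - [0,-6,0.5,0,0,0]
    - [0,-6,0,0,0,0]
    - [0,0,0,0,0,0]

```text
time: 27.62
tool_pos: [592.3, -285.0, 129.4]
tcp_rot: [-180.0, -0.0, 93.1]
ft_force: [-0.6, -0.3, -0.4]
finger_gap: 11.9
grip_force: 122.2
```

```bash
cat >> h.py <<'E'
def redtop(n):
    s=snap(n) if n=="top" else dict(np.load(n)); W=pts(s); h=cv2.cvtColor(s["img"],cv2.COLOR_BGR2HSV)
    m=((h[...,0]<10)|(h[...,0]>170))&(h[...,1]>110); m[:140]=0;m[200:]=0;m[:,:295]=0;m[:,335:]=0
    v,u=np.where(m); print(n,len(u),u.mean(),v.min(),v.max(),np.nanmax(W[m][:,2]))
    return s,W
E
python3 - <<'E'
from h import *
go(*w2w(14,-283),99.5,93.1)
s,W=redtop("top")
for n,q in(("t1",dict(np.load("t1.npz"))),("now",s)):
    V=pts(q); b=V[158:190,212:288,2]; print(n,np.nanpercentile(b,[10,25,50,75,90]).round(1))
E
```

```text
at [ 592.3 -285.   129.4] [-180.    -0.    93.1] gap 11.9 F [-0.6 -0.3 -0.4] t 27.6 | turn [-0.    -0.     0.001] shift [ 0.7 46.1 29.9]
top 12 313.0 179 187 136.3217239393473
t1 [28.7 30.7 33.2 37.  85. ]
now [29.  30.9 33.2 37.1 43.7]
```

The lever is over on the robot side and the basket's depth readings have dropped. Withdrawing the rod and taking it back to the tray.

send_rows:
  increments:
    - [0,0,-12,0,0,0]
    - [-40,0,0,0,0,0]
    - [-50,0,0,0,0,0]
    - [-15,-30,-20,0,0,0]
    - [0,-40,-25,0,0,0]

```text
time: 28.3
tool_pos: [527.9, -394.8, 186.2]
tcp_rot: [-179.9, -0.1, 93.1]
ft_force: [1.0, 0.1, -0.1]
finger_gap: 11.9
grip_force: 122.2
```

send_rows:
  increments:
    - [30,-42,0,0,0,0.175]
    - [0,0,0,0,0,0.175]
    - [0,0,0,0,0,0.175]
    - [0,0,0,0,0,0.175]
    - [0,0,0,0,0,0.175]

```text
time: 28.92
tool_pos: [485.5, -366.2, 187.8]
tcp_rot: [179.9, -0.0, 42.7]
ft_force: [0.2, -0.5, 0.1]
finger_gap: 11.9
grip_force: 122.2
```

send_rows:
  increments:
    - [0,0,0,0,0,0.175]
    - [0,0,0,0,0,0.175]
    - [0,0,0,0,0,0.175]
    - [0,0,0,0,0,0.175]
    - [0,0,0,0,0,0.155]

```text
time: 29.55
tool_pos: [485.5, -366.2, 187.7]
tcp_rot: [180.0, -0.1, -6.3]
ft_force: [-0.0, 0.0, -1.3]
finger_gap: 12.0
grip_force: 122.2
```

send_rows:
  increments:
    - [0,0,0,0,0,0]
    - [0,0,0,0,0,0]

```text
time: 29.8
tool_pos: [485.3, -366.1, 187.1]
tcp_rot: [180.0, -0.0, -5.8]
ft_force: [0.2, 0.0, -1.4]
finger_gap: 11.8
grip_force: 122.2
```

Run:
```python
from h import *
go(481,-337,13,-6)
s,W=redtop("top"); b=W[158:190,212:288,2]; print(np.nanpercentile(b,[50,90]).round(1))
q=snap("wrist"); V=wpts(q)
for v in (3,60,140,200,250,270): print(V[v,256].round(1))
```

```text
at [ 485.3 -366.1  187.1] [180.   -0.   -5.8] gap 11.8 F [ 0.2  0.  -1.4] t 29.8 | turn [ 0.    -0.001  0.004] shift [ -7.3 -28.5 174.1]
top 35 312.77142857142854 179 187 136.66514687034373
[32.9 38.2]
[ 604.6 -378.   191.1]
[ 576.4 -375.1  191.3]
[ 539.4 -371.4  191.4]
[ 510.8 -368.6  192.5]
[ 485.3 -366.   194.8]
[ 473.9 -364.9  195.5]
```

send_rows:
  increments:
    - [-7,-14,40,0,0,0]
    - [0,-14.5,45,0,0,0]
    - [0,0,45,0,0,0]
    - [0,0,30,0,0,0]
    - [0,0,12,0,0,0]

```text
time: 30.52
tool_pos: [479.8, -335.8, 12.3]
tcp_rot: [-179.9, 0.2, -5.9]
ft_force: [0.4, -0.2, -0.7]
finger_gap: 12.1
grip_force: 122.2
```

send_rows:
  increments:
    - [0,0,1.5,0,0,0]
    - [0,0,0,0,0,0]
    - [0,0,0,0,0,0]

```text
time: 30.9
tool_pos: [482.0, -337.7, 14.6]
tcp_rot: [179.9, -0.1, -6.0]
ft_force: [-0.1, -1.0, -0.5]
finger_gap: 12.0
grip_force: 122.2
```

Almost on the floor of the tray. Lowering until it touches, then releasing.

send_rows:
  increments:
    - [0,0,1.5,0,0,0]
    - [0,0,0,0,0,0]
    - [0,0,0,0,0,0]

```text
time: 31.28
tool_pos: [481.0, -336.9, 11.6]
tcp_rot: [-180.0, 0.0, -6.0]
ft_force: [0.1, 0.8, -0.4]
finger_gap: 12.0
grip_force: 122.3
```

send_rows:
  increments:
    - [0,0,0,0,0,0]
    - [0,0,0,0,0,0]
    - [0,0,0,0,0,0]
    - [0,0,-30,0,0,0]
    - [0,0,-60,0,0,0]
  grip: 0
  grip_force: 50

```text
time: 31.9
tool_pos: [478.8, -335.1, 99.1]
tcp_rot: [-179.8, 0.3, -6.0]
ft_force: [0.9, -0.2, 0.2]
finger_gap: 42.9
grip_force: 0.0
```

send_rows:
  increments:
    - [0,0,-60,0,0,-0.173]
    - [0,0,-60,0,0,-0.173]
    - [0,0,-60,0,0,-0.173]
    - [0,0,-40,0,0,-0.173]
    - [0,0,0,0,0,-0.173]

```text
time: 32.52
tool_pos: [482.5, -338.1, 327.2]
tcp_rot: [179.5, -0.1, 43.9]
ft_force: [-0.2, -0.9, -0.7]
finger_gap: 42.7
grip_force: 0.0
```

send_rows:
  increments:
    - [0,0,0,0,0,-0.173]
    - [0,0,0,0,0,-0.173]
    - [0,0,0,0,0,-0.173]
    - [0,0,0,0,0,-0.173]
    - [0,0,0,0,0,-0.173]

```text
time: 33.15
tool_pos: [481.0, -336.9, 321.5]
tcp_rot: [-180.0, -0.0, 93.5]
ft_force: [0.1, 0.4, -0.5]
finger_gap: 43.0
grip_force: 0.0
```

Run:
```python
from h import *
go(721.5,7,310,93.1)
s=snap("wrist"); np.savez("w11.npz",**s)
t=snap("scene"); cv2.imwrite("pics/s2.png",t["img"])
```

```text
at [ 481.  -336.9  321.5] [-180.    -0.    93.5] gap 43.0 F [ 0.1  0.4 -0.5] t 33.1 | turn [-0.    -0.     0.007] shift [330.4 258.7  11.5]
```

send_rows:
  increments:
    - [47,37,0,0,0,0.007]
    - [47,37,0,0,0,0]
    - [47,37,0,0,0,0]
    - [47,37,0,0,0,0]
    - [47,37,0,0,0,0]
  grip: 0.25

```text
time: 33.88
tool_pos: [655.1, -91.4, 321.6]
tcp_rot: [180.0, 0.0, 92.5]
ft_force: [0.3, -0.0, -0.1]
finger_gap: 32.3
grip_force: 0.0
```

send_rows:
  increments:
    - [47,37,0,0,0,0]
    - [48,37,0,0,0,0]
    - [0,0,0,0,0,0]
    - [0,0,0,0,0,0]

```text
time: 34.38
tool_pos: [723.5, 5.4, 321.0]
tcp_rot: [-179.9, 0.0, 92.6]
ft_force: [0.0, -0.4, -0.1]
finger_gap: 31.9
grip_force: 0.0
```

Run:
```python
from h import *
go(721.5,7,223.5,93.1)
```

```text
at [723.5   5.4 321. ] [-179.9    0.    92.6] gap 31.9 F [ 0.  -0.4 -0.1] t 34.4 | turn [-0.001  0.    -0.008] shift [ 1.7 -1.9 97.5]
```

send_rows:
  increments:
    - [0,-1.5,35,0,0,-0.008]
    - [0,0,35,0,0,0]
    - [0,0,20,0,0,0]
    - [0,0,7.5,0,0,0]
    - [0,0,0,0,0,0]

```text
time: 35.0
tool_pos: [722.2, 4.8, 224.9]
tcp_rot: [180.0, 0.0, 93.2]
ft_force: [0.8, 0.3, 0.1]
finger_gap: 32.2
grip_force: 0.0
```

send_rows:
  increments:
    - [0,0,0,0,0,0]
    - [0,0,0,0,0,0]
    - [0,0,0,0,0,0]
    - [0,0,0,0,0,0]
  grip: 1

```text
time: 35.5
tool_pos: [722.3, 5.2, 226.2]
tcp_rot: [179.9, 0.0, 93.2]
ft_force: [-5.3, -0.2, 5.7]
finger_gap: 8.1
grip_force: 48.9
```

send_rows:
  increments:
    - [0,-15.3,-4.4,0,0,0]
    - [0,-15.7,-2.6,0,0,0]
    - [0,-15.9,-0.6,0,0,0]
    - [0,-15.8,1.3,0,0,0]
    - [0,-15.6,3.2,0,0,0]

```text
time: 36.12
tool_pos: [646.1, 1.4, 230.9]
tcp_rot: [179.5, 0.0, 93.2]
ft_force: [3.9, 0.5, 6.7]
finger_gap: 7.9
grip_force: 50.4
```

send_rows:
  increments:
    - [0,-15.1,5,0,0,0]
    - [0,-14.3,6.8,0,0,0]
    - [0,-13.5,8.4,0,0,0]
    - [0,-12.3,10,0,0,0]

```text
time: 36.62
tool_pos: [590.4, -1.4, 199.1]
tcp_rot: [179.7, -0.0, 93.2]
ft_force: [4.7, 5.0, 1.2]
finger_gap: 7.7
grip_force: 52.7
```

send_rows:
  increments:
    - [0,-11.1,11.4,0,0,0]
    - [0,-9.6,12.7,0,0,0]
    - [0,-8,13.7,0,0,0]
    - [0,0,0,0,0,0]

```text
time: 37.12
tool_pos: [560.1, -3.0, 158.6]
tcp_rot: [180.0, -0.1, 93.2]
ft_force: [1.9, 5.2, -1.6]
finger_gap: 7.9
grip_force: 53.5
```

send_rows:
  increments:
    - [0,-6.5,14.6,0,0,0]
    - [0,-0.5,1.5,0,0,0]
    - [0,0,2,0,0,0]
    - [0,0,0,0,0,0]

```text
time: 37.62
tool_pos: [553.6, -3.4, 143.1]
tcp_rot: [179.9, -0.0, 93.2]
ft_force: [-5.7, 5.9, 12.0]
finger_gap: 8.1
grip_force: 55.1
```

send_rows:
  increments:
    - [0,0,2,0,0,0]
    - [0,0,0,0,0,0]
    - [0,0,0,0,0,0]

```text
time: 38.0
tool_pos: [553.7, -3.5, 142.9]
tcp_rot: [179.9, -0.0, 93.2]
ft_force: [-14.7, 5.8, 25.2]
finger_gap: 7.7
grip_force: 56.4
```

The lid is down on its stop. Releasing and going to the knob.

send_rows:
  increments:
    - [0,1,-3,0,0,0]
    - [0,0,0,0,0,0]
    - [0,0,0,0,0,0]
    - [0,0,-30,0,0,0]
    - [0,0,-50,0,0,0]
  grip: 0.25

```text
time: 38.62
tool_pos: [552.3, -4.1, 220.0]
tcp_rot: [-179.7, -0.0, 93.2]
ft_force: [1.0, -0.5, 0.1]
finger_gap: 32.1
grip_force: 0.0
```

send_rows:
  increments:
    - [45,8,0,0,0,0]
    - [45,8,0,0,0,0]
    - [45,8,0,0,0,0]
    - [46,8,0,0,0,0]
    - [0,0,0,0,0,-0.1745]

```text
time: 39.25
tool_pos: [575.6, 181.5, 221.2]
tcp_rot: [-179.9, -0.0, 103.5]
ft_force: [-0.4, -0.1, 0.3]
finger_gap: 31.8
grip_force: 0.0
```

send_rows:
  increments:
    - [0,0,0,0,0,-0.1745]
    - [0,0,0,0,0,-0.1745]
    - [0,0,0,0,0,-0.1745]
    - [0,0,0,0,0,-0.1745]
    - [0,0,0,0,0,-0.1745]

```text
time: 39.88
tool_pos: [575.8, 178.2, 221.3]
tcp_rot: [-180.0, -0.0, 153.5]
ft_force: [-1.2, -0.5, 0.1]
finger_gap: 32.1
grip_force: 0.0
```

send_rows:
  increments:
    - [0,0,0,0,0,-0.1745]
    - [0,0,0,0,0,-0.1745]
    - [0,0,0,0,0,-0.1745]
    - [0,0,0,0,0,0]
    - [0,0,0,0,0,0]
  grip: -1

```text
time: 40.5
tool_pos: [575.9, 178.3, 221.7]
tcp_rot: [-180.0, -0.0, -177.0]
ft_force: [-0.2, 0.7, -0.5]
finger_gap: 85.5
grip_force: 0.0
```

Run:
```python
from h import *
go(587,178,180,183.1)
s=snap("wrist"); np.savez("w12.npz",**s); W=wpts(s); g=s["img"].max(2)
a=np.radians(3.1)
for nm,m in (("barhi",(W[...,2]>98)&(W[...,2]<112)&(W[...,1]>135)&(W[...,1]<220)&(W[...,0]>540)&(W[...,0]<640)),("disc",(W[...,2]>72.5)&(W[...,2]<82)&(W[...,1]>140)&(W[...,1]<220)&(W[...,0]>540)&(W[...,0]<640))):
    P=W[m]; print(nm,len(P),np.median(P,0).round(1),cv2.minAreaRect(P[:,:2].astype(np.float32)))
m=(W[...,2]>125)&(W[...,1]<140); print("lid",len(W[m]))
img=cv2.resize(s["img"],None,fx=1.5,fy=1.5); cv2.imwrite("pics/w12.png",img)
```

```text
at [575.9 178.3 221.7] [-180.   -0. -177.] gap 85.5 F [-0.2  0.7 -0.5] t 40.5 | turn [-0.    -0.001 -0.002] shift [-11.1  -0.9  41.7]
barhi 678 [590.9 180.9 105.7] ((601.9075927734375, 160.31838989257812), (41.20979690551758, 77.71707153320312), 30.47125816345215)
disc 453 [588.6 178.   75.6] ((586.4974975585938, 181.60751342773438), (37.53181838989258, 32.89055252075195), 8.360709190368652)
lid 12107
```

Run:
```python
from h import *
s=dict(np.load("w12.npz")); W=wpts(s)
m=((W[...,2]>102)&(W[...,2]<110)&(abs(W[...,1]-180)<20)&(abs(W[...,0]-589)<35)).astype(np.uint8)
n,l,st,c=cv2.connectedComponentsWithStats(m); i=1+st[1:,4].argmax(); P=W[l==i]; print(len(P),cv2.minAreaRect(P[:,:2].astype(np.float32)),np.percentile(P,[2,98],axis=0).round(1))
```

```text
584 ((589.1099243164062, 181.75889587402344), (43.13203430175781, 11.233810424804688), 3.494896650314331) [[568.5 175.9 103.3]
 [609.3 187.8 107.4]]
```

send_rows:
  increments:
    - [-13.3,2.8,0,0,0,0]
    - [0,0,45,0,0,0]
    - [0,0,45,0,0,0]
    - [0,0,30,0,0,0]
    - [0,0,17.5,0,0,0]
  grip: 0

```text
time: 41.18
tool_pos: [587.9, 181.7, 82.3]
tcp_rot: [-180.0, -0.2, -176.9]
ft_force: [-0.5, -0.3, -1.0]
finger_gap: 42.7
grip_force: 0.0
```

send_rows:
  increments:
    - [0,0,0,0,0,0]
    - [0,0,0,0,0,0]

```text
time: 41.42
tool_pos: [590.3, 182.2, 86.3]
tcp_rot: [180.0, 0.1, -176.8]
ft_force: [0.0, 0.2, 0.3]
finger_gap: 43.1
grip_force: 0.0
```

send_rows:
  increments:
    - [0,0,0,0,0,0]
    - [0,0,0,0,0,0]
    - [0,0,0,0,0,0]
    - [0,0,0,0,0,0]
  grip: 1
  grip_force: 60

```text
time: 41.92
tool_pos: [590.1, 181.4, 86.2]
tcp_rot: [-180.0, 0.1, -176.8]
ft_force: [-1.7, -4.4, 6.4]
finger_gap: 10.5
grip_force: 60.9
```

Gripped. Turning clockwise.

send_rows:
  increments:
    - [0,0,0,0,0,0.15]
    - [0,0,0,0,0,0.15]
    - [0,0,0,0,0,0.15]
    - [0,0,0,0,0,0.15]

```text
time: 42.42
tool_pos: [590.1, 181.2, 86.3]
tcp_rot: [180.0, 0.1, 148.5]
ft_force: [-1.4, -4.5, 5.6]
finger_gap: 10.4
grip_force: 60.9
```

send_rows:
  increments:
    - [0,0,0,0,0,0.15]
    - [0,0,0,0,0,0.15]
    - [0,0,0,0,0,0.15]
    - [0,0,0,0,0,0.1]
    - [0,0,0,0,0,0]

```text
time: 43.05
tool_pos: [590.0, 181.0, 86.3]
tcp_rot: [179.9, 0.1, 117.2]
ft_force: [-2.5, -5.0, 7.2]
finger_gap: 10.8
grip_force: 61.0
```

Run:
```python
from h import *
s=r.sense(); print(s["tcp_rot"],s["wrist_torque"],s["ft_force"],s["finger_gap"])
```

```text
[1.79933576e+02 1.14618368e-01 1.17195357e+02] [-0.87608278  0.33060751  0.03195225] [-2.5076847  -5.04979913  7.23335351] 10.830023376672541
```

send_rows:
  increments:
    - [0,0,0,0,0,0.06]
    - [0,0,0,0,0,0]
    - [0,0,0,0,0,0]

```text
time: 43.42
tool_pos: [590.0, 180.9, 86.3]
tcp_rot: [179.9, 0.1, 113.8]
ft_force: [-1.5, -5.4, 7.0]
finger_gap: 10.9
grip_force: 61.1
```

Run:
```python
from h import *
s=r.sense(); print(s["tcp_rot"],s["wrist_torque"],s["ft_force"],s["finger_gap"])
```

```text
[1.79931127e+02 1.13825243e-01 1.13842097e+02] [-0.93003683  0.2990153   0.11080676] [-1.50231057 -5.38800601  7.0207352 ] 10.864147165160913
```

send_rows:
  increments:
    - [0,0,0,0,0,0.06]
    - [0,0,0,0,0,0]
    - [0,0,0,0,0,0]

```text
time: 43.8
tool_pos: [589.9, 180.9, 86.2]
tcp_rot: [179.9, 0.1, 110.4]
ft_force: [-2.8, -5.5, 6.4]
finger_gap: 10.6
grip_force: 61.3
```

Run:
```python
from h import *
s=r.sense(); print(s["tcp_rot"],s["wrist_torque"],s["ft_force"],s["finger_gap"])
```

```text
[1.79931342e+02 1.19327174e-01 1.10444794e+02] [-0.92825839  0.3636626   0.49101497] [-2.804295   -5.51005748  6.35313271] 10.63443962382849
```

The torque jumped to 0.49 N m, so the knob is at its stop. Releasing it.

send_rows:
  increments:
    - [0,0,0,0,0,0]
    - [0,0,0,0,0,0]
    - [0,0,0,0,0,0]
    - [0,0,0,0,0,0]
    - [0,0,0,0,0,0]
  grip: -0.9

```text
time: 44.42
tool_pos: [589.0, 182.0, 84.5]
tcp_rot: [-180.0, -0.0, 110.4]
ft_force: [0.0, 0.2, -0.3]
finger_gap: 81.1
grip_force: 0.0
```

send_rows:
  increments:
    - [0,0,0,0,0,0]
    - [0,0,0,0,0,0]
    - [0,0,-40,0,0,0]
    - [0,0,-50,0,0,0]
    - [0,0,-50,0,0,0]

```text
time: 45.05
tool_pos: [588.8, 181.8, 225.8]
tcp_rot: [-180.0, -0.0, 110.4]
ft_force: [1.5, 0.3, 0.1]
finger_gap: 81.2
grip_force: 0.0
```

send_rows:
  increments:
    - [0,-50,-30,0,0,0]
    - [0,-50,-20,0,0,0]
    - [0,-50,0,0,0,0]
    - [0,-50,0,0,0,0]
    - [0,0,0,0,0,0]

```text
time: 45.68
tool_pos: [399.5, 111.5, 274.7]
tcp_rot: [179.9, 0.0, 110.4]
ft_force: [-0.1, 0.1, -0.6]
finger_gap: 80.6
grip_force: 0.0
```

Run:
```python
from h import *
s,W=redtop("top"); go(420,150,300,110)
a=s["img"][110:270,90:400]; a=cv2.resize(a,None,fx=2.5,fy=2.5,interpolation=cv2.INTER_CUBIC)
cv2.imwrite("pics/final.png",a)
V0=pts(dict(np.load("top0.npz")))
for n,V in(("t0",V0),("now",W)): print(n,"lid front/back z",np.nanmedian(V[196:200,215:230,2]),np.nanmedian(V[155:158,215:285,2]))
```

```text
top 35 312.77142857142854 179 187 138.3962426055889
at [401.  111.9 275.1] [179.9   0.  110.4] gap 81.1 F [ 0.3  0.2 -0.1] t 45.7 | turn [0.002 0.    0.007] shift [ 29.3  30.8 -24.9]
t0 lid front/back z 139.01538843935066 125.15868683222027
now lid front/back z 124.10308842971517 123.49254447762917
```

View pics/final.png

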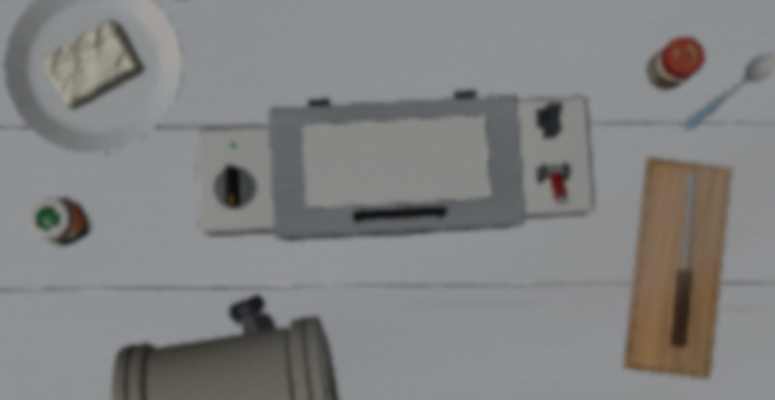

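The lid is shut and level, the knob is back at rest at (233, 186), and the pawl is over at (558, 185). The rod lies in its tray and both jars are where they were.

```bash
python3 -c "
from bench import r
print(r.hand_in())"
```

```text
the job is handed in; nothing more can be done
None
```

The job is done and handed in at about 46 s. The two cutters present (round and heart) went flat into the basket, the rod threw the pawl and the basket sank. The lid is shut, the knob went to its stop and sprang back, the rod is back in its tray, and neither jar was moved.

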